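# Show a learner which wreath goes with which tube

## Task

Show the learner at the wreath table which pieces belong together: point down at the middle of the smallest wreath ring with the fingertips a few centimetres above it, stay there for two seconds, then point in the same way at the mouth of the tallest of the three empty grey tubes, and finish still pointing at it after two seconds there. Touch nothing and move nothing, and do not dip down over the middle of any other ring or the mouth of any other tube.

Things in the scene. Friction and masses are not known exactly. Their poses are not given: they have to be found in the camera images.
- wreath_small_mid (a point): centre of the small wreath ring, level with its top: a plain bound straw ring of round section lying flat on the table, outer diameter 120 mm, open middle 60 mm, 30 mm thick, so this point is 30 mm above the table, over the open middle. The three rings swap places and lie to the robot's left and ahead
- wreath_medium_mid (a point): centre of the medium wreath ring, level with its top: a plain bound straw ring of round section lying flat on the table, outer diameter 150 mm, open middle 82 mm, 34 mm thick, so this point is 34 mm above the table, over the open middle. The three rings swap places and lie to the robot's left and ahead
- wreath_large_mid (a point): centre of the large wreath ring, level with its top: a plain bound straw ring of round section lying flat on the table, outer diameter 180 mm, open middle 108 mm, 36 mm thick, so this point is 36 mm above the table, over the open middle. The three rings swap places and lie to the robot's left and ahead
- tube_short_mouth (a point): centre of the open mouth of the short empty tube: plain grey plastic, standing upright, outer diameter 50 mm, wall 4 mm, 100 mm tall, so this point is 100 mm above the table. The three tubes swap places and stand to the robot's right
- tube_middle_mouth (a point): centre of the open mouth of the middle-sized empty tube: plain grey plastic, standing upright, outer diameter 50 mm, wall 4 mm, 140 mm tall, so this point is 140 mm above the table. The three tubes swap places and stand to the robot's right
- tube_tall_mouth (a point): centre of the open mouth of the tallest empty tube: plain grey plastic, standing upright, outer diameter 50 mm, wall 4 mm, 190 mm tall, so this point is 190 mm above the table. The three tubes swap places and stand to the robot's right
- wreath_small: the small wreath ring itself, loose; origin at the centre of its underside, z up
- wreath_medium: the medium wreath ring itself, loose; origin at the centre of its underside, z up
- wreath_large: the large wreath ring itself, loose; origin at the centre of its underside, z up
- tube_short: the short tube itself, loose; origin at the centre of its underside, z up
- tube_middle: the middle-sized tube itself, loose; origin at the centre of its underside, z up
- tube_tall: the tallest tube itself, loose; origin at the centre of its underside, z up. It is the highest thing in the working area: over the table ahead of the robot, within 0.45 m either side, nothing else is taller than 190 mm. Buckets up to 220 mm and a pail of stems up to 310 mm stand further out to the sides, and a wooden tray of decorations, up to 80 mm high, beyond the work
- tape_roll: bystander: loose yellow roll of tape lying flat, 70 mm across, 24 mm high; origin at the centre of its underside
- pine_cone: bystander: loose brown pine cone standing up, 52 mm across, 62 mm high; origin at the centre of its underside
- clay_pot: bystander: loose open clay pot, 60 mm across, 85 mm high; origin at the centre of its underside
- snips: bystander: loose snips with orange handles lying flat, about 175 mm long along their x axis, 60 mm wide, 18 mm high; origin near the middle of the underside
- glue_gun: bystander: loose blue glue gun lying on its side, about 165 mm by 130 mm, 36 mm high; origin under the middle of its barrel

How it is judged (in metres and radians):
On the way, in this order (a step that is already met when the one before it is completed fails the run):
1. the fingers point at the middle of the smallest wreath ring from just above for 1.5 s (horizontal distance between the grasp point and wreath_small_mid below 0.025 m and height (world z) of the grasp point between 0.045 and 0.115 m), for 1.5 s.
2. then they point at the mouth of the tallest tube from just above for 1.5 s (horizontal distance between the grasp point and tube_tall_mouth below 0.025 m and height (world z) of the grasp point between 0.205 and 0.275 m), for 1.5 s.
At the end, for the whole second after the job is handed in: The grasp point is still within 25 mm sideways of the tallest tube's centre and 15 to 85 mm above its mouth; every ring, tube and bystander is at rest within 10 mm of where it started, the tubes upright (all of step 2 and distance of each of wreath_small, wreath_medium, wreath_large, tube_short, tube_middle, tube_tall, tape_roll, pine_cone, clay_pot, snips, glue_gun from where it was at the start of the episode below 0.01 m and linear speed of each of wreath_small, wreath_medium, wreath_large, tube_short, tube_middle, tube_tall below 0.02 m/s and angle between each of tube_short, tube_middle, tube_tall's own z axis and vertical below 0.1 rad); the robot touches nothing.
It fails at once if the fingers touch something (contact force between the fingers and anything else above 0.3 N).
It fails at once if the arm touches something (contact force between the arm and anything else above 0.3 N).
It fails at once if a ring, tube or bystander is moved or lifted by more than 10 mm (distance of any of wreath_small, wreath_medium, wreath_large, tube_short, tube_middle, tube_tall, tape_roll, pine_cone, clay_pot, snips, glue_gun from where it was at the start of the episode above 0.01 m).
It fails at once if the fingers dip down over the middle of another ring or the mouth of another tube (grasp point within 25 mm sideways and less than 75 mm above it) ((horizontal distance between the grasp point and wreath_medium_mid below 0.025 m and height (world z) of the grasp point below 0.109 m) or (horizontal distance between the grasp point and wreath_large_mid below 0.025 m and height (world z) of the grasp point below 0.111 m) or (horizontal distance between the grasp point and tube_short_mouth below 0.025 m and height (world z) of the grasp point below 0.175 m) or (horizontal distance between the grasp point and tube_middle_mouth below 0.025 m and height (world z) of the grasp point below 0.215 m)).
It also fails if it takes over 42 s, if anything falls off the work surface, if the arm or the gripper's body presses on something with over 40 N, if the wrist force passes 120 N, or if a joint passes its speed limit or range.

## Robot

A 7-joint arm with a two-finger parallel gripper is mounted at the origin on the work surface. World frame = base frame: x ahead of the robot, y to its left, z up, the work surface at z = 0. Lengths are in m, angles in degrees, forces in N, time in s.
With the tool pointing down it reaches from about 0.425 to 0.8 m from the base axis. Payload 8.3 kg.
Tool frame: the origin (TCP) lies at the very end of the fingers, on their centre line; the grasp point (between the pads) lies 19 mm behind it; z points along the fingers, y is the line along which they close (so a half turn about z gives the same grasp; the last joint's range is limited). The gripper opens to 85 mm and grips with 20 to 120 N. Pads are 22 mm wide; open, the fingers measure 114 mm over their backs; the gripper's body (76 mm by 85 mm) begins 54 mm behind the grasp point. The pads swing forward as they close: fully open they stand 13 mm farther back than shut.
Start: joints at [64.062, 21.967, 0.94, 78.501, -0.361, 79.538, -2.664], TCP at [0.238, -0.578, 0.231] pointing down, gripper open.
Joint ranges: [-169.22, 169.22], [-14.56, 117.87], [-87.37, 89.26], [10.42, 133.3], [-82.24, 262.24], [0.94, 117.77], [-172.7, 172.7]. Speed limits (degrees/s): [136.94, 136.94, 172.46, 172.46, 180, 180, 180].

## Interface

Orientations are given as [roll, pitch, yaw] about the fixed x, y, z axes, in that order (R = Rz(yaw) Ry(pitch) Rx(roll)).
In Python, from cell import arm, snapshot, boxes_of, cut_out, spot_point gives the robot as it stands. Calls block until the motion is done:
- arm.move_to(position, orientation): joint-space move of the TCP to a pose.
- arm.servo_line(position, orientation=None, vel=0.15, guard=None): straight line of the TCP; orientation=None keeps the orientation; vel is the mean speed in m/s. With guard (N) it stops when the force on the tool has changed by that much, and returns True; else False.
- arm.set_joints(angles): joint-space move.
- arm.open_jaws() and arm.gripper_close(grasp_force=None): open the fingers fully, or close them until they stop; grasp_force is the grip in N (None keeps the last).
- arm.wait(seconds).
- arm.inverse_kinematics(position, orientation): joint angles nearest the present ones, or None.
- arm.state(): the state.
- snapshot(name): name is "scene" or "side" or "wrist"; returns a dict with "pixels" (384x512x3 uint8, blue, green, red), "fx", "fy", "cx", "cy" (pixels), "rvec" (rotation vector, rad) and "tvec" (3), from world to camera coordinates, as OpenCV has them. Camera axes: x right, y down, z forward; pixel columns grow to the right and rows downward; lengths in m; the calibration is good to about 2 mm. The wrist camera is an equidistant fisheye: a pixel r from the principal point sees the ray r / f radians off the axis. A picture is of the moment at which its call begins. There is no depth.
A pose or a line that the arm cannot do raises arm.Unreachable and nothing moves.
- arm.finish_job(): hands the job in; it is judged then, once.
Trained networks look in a picture, given as the dict that the camera call returned (one of the last four; its "shot" number tells which), for a name from the list of things; names that differ only in an ending like _2 or _b are one class to them, and where a whole thing is asked for, a point or a joint stands for the part that bears it (a point fixed in the world has none). Each returns a list of dicts, best first, with "p" (0 to 1); they miss things now and then, are a little off and sometimes report something else, mostly with a low value. They report only what shows in the picture. A call takes as long as a camera call.
- boxes_of(picture, thing): "point" ([x, y, z] in m, in world coordinates, good to about 4 mm: the middle of the surface that is visible of it).
- cut_out(picture, thing): "mask" (384x512 bool, what is visible of it).
- spot_point(picture, thing): "point" ([x, y, z] in m, in world coordinates, good to about 4 mm: a listed point, or the origin of a listed thing).
The state is a dict: "clock": time; "q": joint angles; "qd": joint speeds; "joint_torque": joint torques, N m; "tool_pos": TCP position; "tcp_rot": TCP orientation; "wrist_force": force on the tool from outside, world axes, zero at the start; "ft_torque": the same for the moment, N m; "opening": opening from 0.0 (shut) to 1.0 (fully open); "finger_force": force on a finger pad.
Only numpy, scipy, OpenCV 4.12 (cv2) and the standard library are available. Lean on these libraries where they do the work, as an engineer would, in place of code of your own. Each camera call takes 0.05 s, during which the arm holds its last target. There are 200 camera calls.

## Working session

There is one attempt and no reset: what is moved stays moved. The work goes in short steps, each a Python script; the robot and the scene stay as the last script left them, time stands still between calls to the robot, and variables do not carry over. Pictures are saved under pics/ and viewed, at most 10 in all, crops included, and the job is handed in when it is done.

```bash
mkdir -p pics; python3 - <<'E'
from cell import arm, snapshot, boxes_of, cut_out, spot_point
import cv2,numpy as np
s=arm.state();print(s['clock'],s['tool_pos'],s['tcp_rot'],s['opening'])
for c in ["scene","side"]:
    p=snapshot(c);cv2.imwrite(f"pics/{c}1.png",p["pixels"])
    for n in ["wreath_small_mid","wreath_medium_mid","wreath_large_mid","tube_short_mouth","tube_middle_mouth","tube_tall_mouth"]+(["clay_pot","pine_cone"] if c=="scene" else []):
        print(c,n,[(np.round(d["point"],3).tolist(),round(d["p"],2)) for d in spot_point(p,n)][:3])
print(arm.state()['clock'])
E
```

```text
0.0 [ 0.23733273 -0.57763498  0.23025259] [-1.79886228e+02  4.05873456e-03  2.23380599e+01] 0.9963912881689845
scene wreath_small_mid [([0.482, 0.345, 0.03], 0.89)]
scene wreath_medium_mid [([0.463, 0.05, 0.035], 0.81), ([0.523, -0.302, 0.103], 0.15)]
scene wreath_large_mid []
scene tube_short_mouth [([0.526, -0.302, 0.1], 0.95)]
scene tube_middle_mouth [([0.474, -0.167, 0.139], 0.91)]
scene tube_tall_mouth [([0.622, -0.139, 0.192], 0.77), ([0.525, -0.302, 0.099], 0.47)]
scene clay_pot [([0.356, -0.097, -0.002], 0.69), ([0.523, -0.304, -0.002], 0.18)]
scene pine_cone [([0.652, 0.337, -0.001], 0.69)]
side wreath_small_mid [([0.484, 0.341, 0.031], 0.63)]
side wreath_medium_mid [([0.466, 0.057, 0.034], 0.7), ([0.671, 0.162, 0.037], 0.4)]
side wreath_large_mid [([0.67, 0.165, 0.038], 0.68), ([0.617, -0.138, -0.001], 0.65), ([0.711, -0.314, -0.002], 0.64)]
side tube_short_mouth [([0.52, -0.305, 0.099], 0.65)]
side tube_middle_mouth [([0.474, -0.167, 0.14], 0.94)]
side tube_tall_mouth [([0.614, -0.142, 0.19], 0.86)]
0.8
```

View pics/scene1.png

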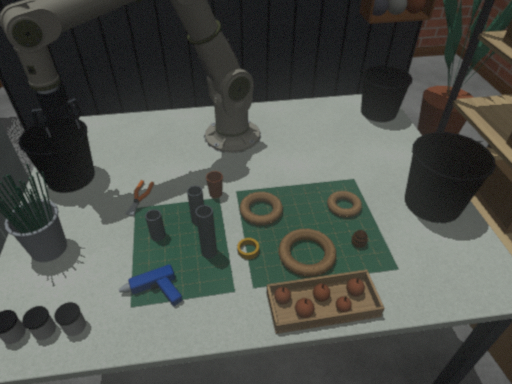

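View pics/side1.png

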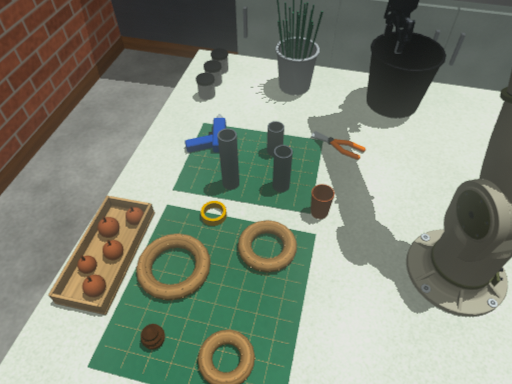

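The pictures agree. The small ring is at scene (345,203) / side (226,358), about (0.483, 0.343). The tall tube is at scene (205,213) / side (229,130), about (0.618, -0.140). Both heights match the given ones. The gripper starts right by the black bucket, so I'll raise it first, then close and travel high.

```bash
python3 - <<'E'
from cell import arm, snapshot, spot_point
import cv2,numpy as np
s=arm.state();p0=np.array(s['tool_pos'])
arm.servo_line([p0[0],p0[1],0.40],vel=0.15)
arm.gripper_close(20)
def go(xy,z=0.40):
    az=np.degrees(np.arctan2(xy[1],xy[0])); base=az+90
    q0=np.array(arm.state()['q'])
    best=min(((np.abs(np.array(q)-q0).max(),yaw) for yaw in (base,base-180,base+90,base-90)
       if (q:=arm.inverse_kinematics([*xy,z],[180,0,yaw])) is not None))
    print(best,np.round(arm.inverse_kinematics([*xy,z],[180,0,best[1]]),0))
    arm.move_to([*xy,z],[180,0,best[1]])
go([0.55,-0.25]);print(arm.state()['clock'],arm.state()['tool_pos'])
go([0.483,0.343],0.30)
s=arm.state();print(s['clock'],s['tool_pos'],s['tcp_rot'],s['opening'])
p=snapshot("wrist");cv2.imwrite("pics/wrist1.png",p["pixels"])
for c in (p,snapshot("scene")):
  for n in ["wreath_small_mid","wreath_medium_mid","tube_tall_mouth"]:
    print(n,[(np.round(d["point"],3).tolist(),round(d["p"],2)) for d in spot_point(c,n)][:2])
E
```

```text
(np.float64(31.532416422729455), np.float64(65.55604521958347)) [ 32.  20. -16.  61.   6. 100.  -7.]
4.5 [ 0.5491942  -0.25201702  0.3999263 ]
(np.float64(35.12642599204354), np.float64(125.38027220030115)) [ -3.  24. -51.  75.  18.  89. -16.]
6.6667 [0.48430114 0.34157293 0.29997014] [1.79999899e+02 3.15934997e-02 1.25197922e+02] 0.0010115067647114416
wreath_small_mid []
wreath_medium_mid [([0.463, 0.054, 0.032], 0.59)]
tube_tall_mouth []
wreath_small_mid [([0.484, 0.344, 0.026], 0.86), ([0.34, -0.376, -0.0], 0.56)]
wreath_medium_mid [([0.465, 0.048, 0.035], 0.88)]
tube_tall_mouth [([0.616, -0.138, 0.192], 0.88)]
```

```bash
python3 - <<'E'
from cell import arm, snapshot
import cv2,numpy as np
yaw=arm.state()['tcp_rot'][2]
arm.servo_line([0.483,0.343,0.066],vel=0.12)
print(arm.state()['tool_pos']); arm.wait(1.0)
cv2.imwrite("pics/side2.png",snapshot("side")["pixels"])
cv2.imwrite("pics/scene2.png",snapshot("scene")["pixels"])
arm.wait(1.2)
print(arm.state()['clock'],arm.state()['tool_pos'],arm.state()['wrist_force'])
E
```

```text
[0.48329449 0.3432674  0.0666003 ]
11.4667 [0.48301511 0.34298641 0.06600847] [-1.03496843 -0.18736082  0.63387632]
```

View pics/side2.png

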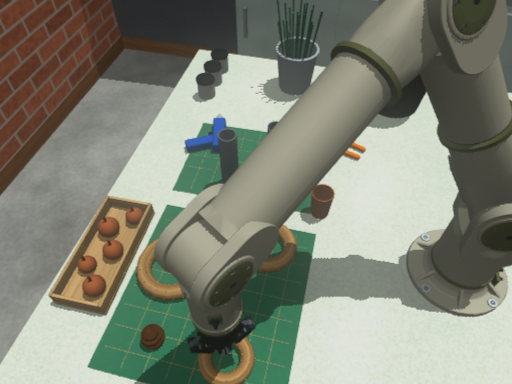

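The side view shows the fingers ending over the open middle of the small ring, at about (226,352), with nothing disturbed. Next is the tall tube.

```bash
python3 - <<'E'
from cell import arm, snapshot
import cv2,numpy as np
arm.servo_line([0.483,0.343,0.38],vel=0.15)
xy=[0.617,-0.140]; az=np.degrees(np.arctan2(xy[1],xy[0]))
arm.move_to([*xy,0.38],[180,0,az+90])
print(arm.state()['clock'],arm.state()['tool_pos'])
arm.servo_line([*xy,0.226],vel=0.08)
arm.wait(1.0)
a=[snapshot(c)["pixels"][100:300,100:350] for c in ("side","scene")]
cv2.imwrite("pics/tube.png",cv2.resize(np.hstack(a),None,fx=1.6,fy=1.6))
arm.wait(1.2)
print(arm.state()['clock'],arm.state()['tool_pos'],arm.state()['wrist_force'])
E
```

```text
15.525 [ 0.61719382 -0.13789672  0.38023871]
19.9 [ 0.61699555 -0.13998849  0.22598796] [-0.07156003 -0.67825845 -0.41924855]
```

View pics/tube.png

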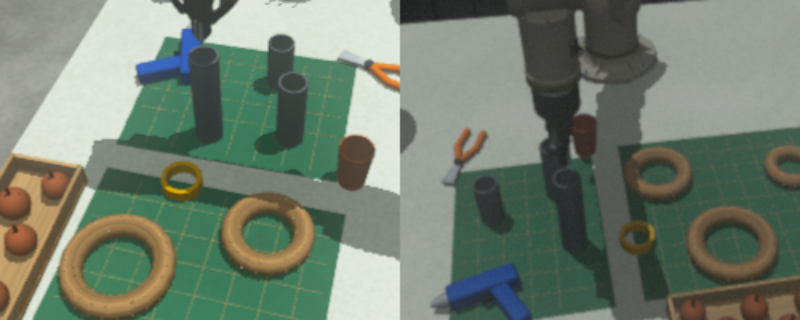

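The fingertips sit just above the tall tube's mouth in both crops: side (201,38) against mouth (204,55), scene (557,150) against (567,175). I'll check those offsets against the projection.

```bash
python3 - <<'E'
from cell import arm, snapshot, spot_point
import cv2,numpy as np
for c,o in (("side",0),("scene",250)):
    p=snapshot(c);K=np.array([[p["fx"],0,p["cx"]],[0,p["fy"],p["cy"]],[0,0,1.]])
    u=cv2.projectPoints(np.array([[.617,-.14,.226],[.617,-.14,.19]]),np.array(p["rvec"],float),np.array(p["tvec"],float),K,None)[0][:,0]
    print(c,np.round((u-100+[o,0])*1.6))
    print([(np.round(d["point"],3).tolist(),round(d["p"],2)) for d in spot_point(p,"tube_tall_mouth")][:2])
E
```

```text
side [[202.  38.]
 [204.  55.]]
[([0.616, -0.14, 0.186], 0.63)]
scene [[564. 163.]
 [566. 177.]]
[([0.62, -0.138, 0.19], 0.88), ([0.676, 0.163, 0.039], 0.23)]
```

The projected mouth matches the one in both pictures, so I'm handing in.

```bash
python3 -c "
from cell import arm
print(arm.finish_job(),arm.state()['clock'])"
```

```text
the job is handed in; nothing more can be done
the job is handed in; nothing more can be done
```

I pointed at the middle of the small ring and then at the mouth of the tallest tube, over two seconds each, and handed the job in at about 20 s still over the tube. I saw no contact or movement in the pictures; no verdict came back.

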